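Walk the cast-iron griddle home over its burner and turn it on

ROBOT

A 6-joint arm with a two-finger parallel gripper is mounted at the origin on the work surface. World frame = base frame: x ahead of the robot, y to its left, z up, the work surface at z = 0. Lengths are in mm, angles in rad, forces in N, time in s.
With the tool pointing down it reaches from about 350 to 725 mm from the base axis. Payload 4.3 kg.
Tool frame: the origin (TCP) lies midway between the tips of the shut fingers; the grasp point (between the pads) lies 19 mm behind it; z points along the fingers, y is the line along which they close (so a half turn about z gives the same grasp; the last joint's range is limited). The gripper opens to 85 mm and grips with 20 to 120 N. Pads are 22 mm wide; open, the fingers measure 114 mm over their backs; the gripper's body (76 mm by 85 mm) begins 54 mm behind the grasp point. The pads swing forward as they close: fully open they stand 13 mm farther back than shut.
Start: joints at [-1.411, 0.377, 0.081, 1.274, 0, 1.46], TCP at [153.269, -554.234, 231.329] pointing down, gripper open.
Joint ranges: [-2.72, 2.72], [-0.84, 1.66], [-1.02, 1.22], [-1.77, 2.12], [-1.37, 1.28], [-3.14, 3.14]. Speed limits (rad/s): [2.57, 2.57, 3.14, 3.14, 3.14, 3.14].

INTERFACE

Orientations are given as a rotation vector (axis times angle).
In Python, from rig import * gives the robot as it stands. The module is installed in compiled form; this text tells all that it offers.
- The arm moves only by the tool move_arm, never from a script. Its argument "moves" is a list of rows, each a list of 2 entries, a list of its own where there are three numbers: the shift along the world's x, y, z in mm, then the turn, a rotation vector about the world's x, y, z in degrees. A call has 1 to 20 rows; each row is the pose to reach, as a shift and turn from the pose commanded when the call began; what a row does not reach only later rows make up. A row lasts 1/10 s, in which the tool goes at most 50 mm and 8.59 degrees, less where a joint would pass 70% of its speed; a pose out of reach is approached as far as the arm can. A call with a gripper value outside its range is refused whole. "grip" is the closure, from -1 (fully open) to 1 (shut), set as the call begins (left out, the last holds). The fingers move at their own pace and stop on an object; the grip force is fixed at half the most. Time passes only in rows, so rows that repeat a pose let the fingers close. It gives the time, the measured TCP pose, the force, the opening and the grip force at its end, in the units of the state.
- sense(): the state, without advancing time (a new reading comes with each control period).
- read_camera(name): name is "scene" or "top" or "wrist"; returns the picture (480x640x3 uint8, blue, green, red); there is no depth.
- camera_params(name): a dict with "fx", "fy", "cx", "cy" (pixels), "D" ([k1, k2, p1, p2, k3] as OpenCV has them; the pictures are not rectified), "rvec" (rotation vector, rad) and "tvec" (3), from world to camera coordinates, as OpenCV has them. Camera axes: x right, y down, z forward; pixel columns grow to the right and rows downward; lengths in mm; the calibration is good to about 2 mm. A picture is of the moment at which its call begins: read the wrist's pose just before it. camera_params takes no time and is no camera call; for the wrist camera it gives the pose at the moment of the call.
- finish_job(): hands the job in; it is judged then, once.
The state is a dict: "time_s": time; "joint_pos": joint angles; "qvel": joint speeds; "tau": joint torques, N m; "ee_pos": TCP position; "orientation": TCP orientation; "ft_force": force on the tool from outside, world axes, zero at the start; "torque": the same for the moment, N m; "gripper_width": finger opening in mm; "finger_force": force on a finger pad.
Only numpy, scipy, OpenCV 4.12 (cv2) and the standard library are available. Lean on these libraries where they do the work, as an engineer would, in place of code of your own. Each camera call takes 0.05 s, during which the arm holds its last target. There are 200 camera calls.

TASK

The cast-iron griddle plate is too heavy to lift or to shove in one go: walk it back across the hob's pan supports with gentle alternate pushes on its two near corners, a little at a time so that it stays roughly square and central, until you feel it bear on the steel back guard and both its far corners are up against it. Then turn on the burner under it: the rearmost of the three knobs, a quarter turn anticlockwise to full. Leave the other knobs off and everything else where it stands.

Things in the scene. Friction and masses are not known exactly. Their poses are not given: they have to be found in the camera images.
- hob: built-in steel gas hob, 510 (x) x 700 (y), fixed; origin centre of its underside, on the worktop; +x away from the robot, +y left. Steel top 8 above the worktop. Cast-iron pan supports; the griddle slides on their two raised bars along x at y = -125 and +125, x = -95 to +195, tops 50 above the worktop; the rest of the supports is 3 lower. They do not move
- guard: back guard along the hob's rear: upright rigid steel sheet 460 long (y), 14 thick, fixed, its top 80 above the worktop; origin at the foot and middle of its front face (the face towards the robot); +x away from the robot, square to the face
- griddle: loose cast-iron plate, 160 (x) x 380 (y), 30 tall, about 3.9 kg, on the pan supports, 5 to 75 short of the guard; origin centre of its underside, a flat sole 60 x 350; +x to the guard, +y left. Near and far faces flat, upright, from 6 above the sole to the top. A loop handle stands out 20 from each end. A push over 24 N is too hard (chips the enamel); sliding it whole would take about that much or more
- griddle_near_left (a point): point on the griddle's near face (towards the robot), 20 in from its left corner, 18 above its underside: where to push the left corner. Pushed level at one corner it swivels about a point some 110 the other side of its middle at roughly 10 to 14 N (more if the push also bears down) and stops when the push stops
- griddle_near_right (a point): the same at the right corner
- griddle_far_left (a point): point on the griddle's far face, 10 in from its left corner, 18 above its underside; it touches the guard's front face when home
- griddle_far_right (a point): the same at the far right corner
- knob_rear_grip (a point): on the axis of the rearmost (farthest from the robot) of three knobs in a row along the hob's right side, 90 apart; 41 above the worktop, the height to grip. Each has a round skirt 44 across, its top 19 above the worktop, and a bar grip 40 long, 13 thick, its top 49 above the worktop; when off the bar lies along the hob's x
- knob_rear (a joint): turn of the rear knob (burner under the griddle): 0 = off, grows anticlockwise seen from above, stop at 1.57 rad = full; stays where it is left, about 0.05 N m of friction
- knob_mid (a joint): turn of the middle knob, to stay off (0)
- knob_front (a joint): turn of the knob nearest the robot, to stay off (0)
- moka_pot: bystander, loose: eight-sided aluminium coffee pot, 150 tall, on the small left burner; origin at the centre of its underside
- ramekin: bystander, loose: white ceramic cup, 72 across, 38 tall, on the hob's front left; origin at the centre of its underside
- pepper_mill: bystander, loose: wooden mill 240 tall, left of the hob; origin at the centre of its underside
- salt_mill: bystander, loose: wooden mill 120 tall, left of the hob; origin at the centre of its underside
- oil_bottle: bystander, loose: bottle 240 tall, right of the hob; origin at the centre of its underside
- spice_jar: bystander, loose: small jar 90 tall, right of the knobs; origin at the centre of its underside
- mug: bystander, loose: mug 95 tall, left of the hob; origin at the centre of its underside

How it is judged:
By the outcome, as a careful person would: the job done as asked, in the order asked, and still so for the second after the job is handed in, with the robot touching nothing.
It also fails if it takes over 72 s, if anything falls off the work surface, if the arm or the gripper's body presses on something with over 40 N, if the wrist force passes 120 N, or if a joint passes its speed limit or range.

## Working session

There is one attempt and no reset: what is moved stays moved. The work goes in short steps, Python scripts to look and compute and a tool call to move; the robot and the scene stay as the last step left them, time stands still between calls to the robot, and variables do not carry over. Pictures are saved under pics/ and viewed, at most 10 in all, crops included, and the job is handed in when it is done.

Besides the shell and the picture viewer there is one more tool, called after "Emit:" as name([rows], argument=value, ...), one row to a line, values as JSON. move_arm: Moves the arm, as the interface text tells. Its arguments: {"type":"object","properties":{"moves":{"type":"array","items":{"type":"array"}},"grip":{"type":"number"}},"required":["moves"]}

```bash
mkdir -p pics
cat > h.py <<'E'
from rig import *
import numpy as np, cv2
def cam(n):
    p=camera_params(n);K=np.array([[p['fx'],0,p['cx']],[0,p['fy'],p['cy']],[0,0,1.]])
    return K,np.array(p['D'],float),np.array(p['rvec'],float),np.array(p['tvec'],float)
def ray(n,uv,z,c=None):
    K,D,r,t=c or cam(n)
    q=cv2.undistortPoints(np.array(uv,float).reshape(-1,1,2),K,D).reshape(-1,2)
    R=cv2.Rodrigues(r)[0];C=-R.T@t.reshape(3)
    d=np.c_[q,np.ones(len(q))]@R
    z=np.broadcast_to(z,len(q))
    return C+d*((z-C[2])/d[:,2])[:,None]
def proj(n,P,c=None):
    K,D,r,t=c or cam(n)
    return cv2.projectPoints(np.array(P,float).reshape(-1,1,3),r,t,K,D)[0].reshape(-1,2)
E
python3 - <<'E'
from h import *
s=sense();print(s)
for n in("top","scene"):
    im=read_camera(n);cv2.imwrite(f'pics/{n}0.png',im)
    K,D,r,t=cam(n);print(n,K[0,0],-cv2.Rodrigues(r)[0].T@t)
E
```

```text
{'time_s': 0.0, 'joint_pos': array([-1.41132365e+00,  3.78097645e-01,  7.96434891e-02,  1.27437872e+00,
       -4.88287741e-06,  1.46049218e+00]), 'qvel': array([ 3.77123156e-05, -8.75853958e-04,  3.42535312e-04,  2.55072239e-05,
       -1.50191509e-03,  2.33202754e-03]), 'tau': array([ 9.03128021e-04, -4.63604307e+01,  2.69874716e+01,  2.09641998e-02,
        1.64197036e-04,  2.56056765e-06]), 'ee_pos': array([ 153.14676242, -553.56645253,  230.34792686]), 'orientation': array([-3.11103818e+00, -4.22206789e-01,  8.62490486e-05]), 'ft_force': array([-0.33109304,  0.28724698,  0.00689829]), 'torque': array([-0.01386845,  0.03399636,  0.00588911]), 'finger_force': 0.0, 'gripper_width': 85.54182967457257}
top 494.71990549356144 [ 518.41349001  -13.5777346  1416.97761946]
scene 438.4821931670957 [1015.90871785 -735.22212491  931.42374459]
```

View pics/top0.png

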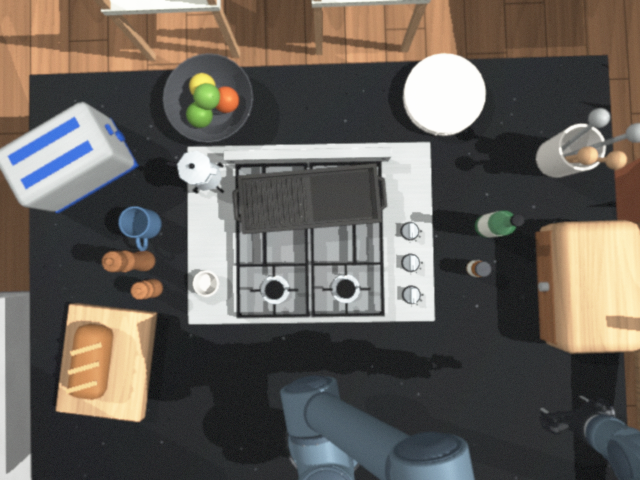

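View pics/scene0.png

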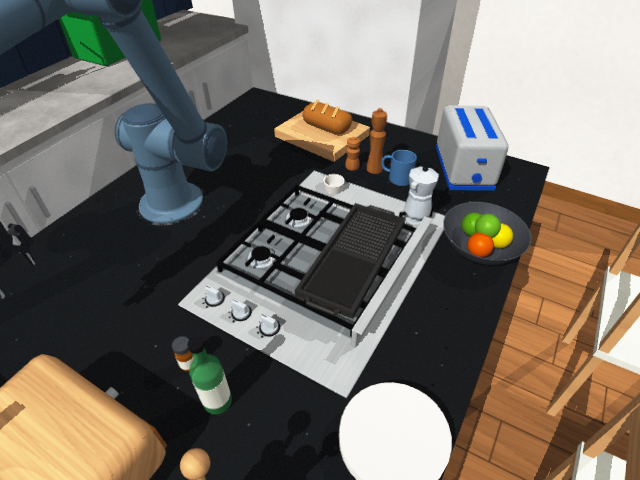

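The top view shows the hob (187–435, 143–325), the guard along the rear (rows ~150–160), the griddle slightly yawed (237–385, 166–233), and the knobs at about (411, 231), (411, 263) and (411, 295). I'll enlarge it to read these more closely.

Run:
```python
import cv2
a=cv2.imread('pics/top0.png')[140:240,225:435]
im=cv2.resize(a,None,fx=3.8,fy=3.8,interpolation=cv2.INTER_CUBIC)
im=cv2.convertScaleAbs(im,alpha=1.6,beta=20)
cv2.imwrite('pics/c1.png',im)
a=cv2.imread('pics/scene0.png')[190:350,180:450]
im=cv2.resize(a,None,fx=2.9,fy=2.9,interpolation=cv2.INTER_CUBIC)
cv2.imwrite('pics/c2.png',cv2.convertScaleAbs(im,alpha=1.6,beta=20))
```

```text
(no output)
```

View pics/c1.png

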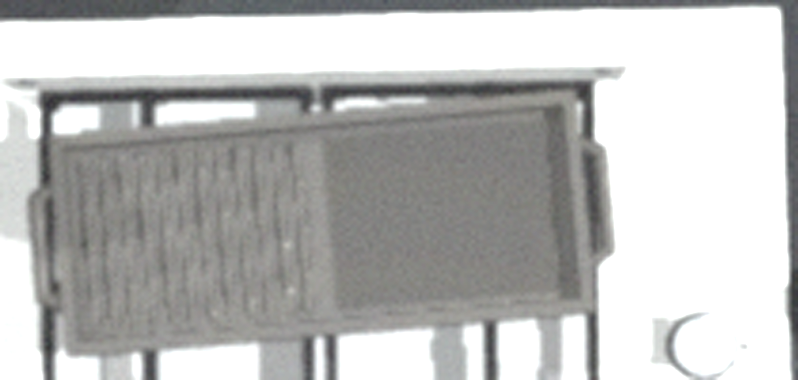

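View pics/c2.png

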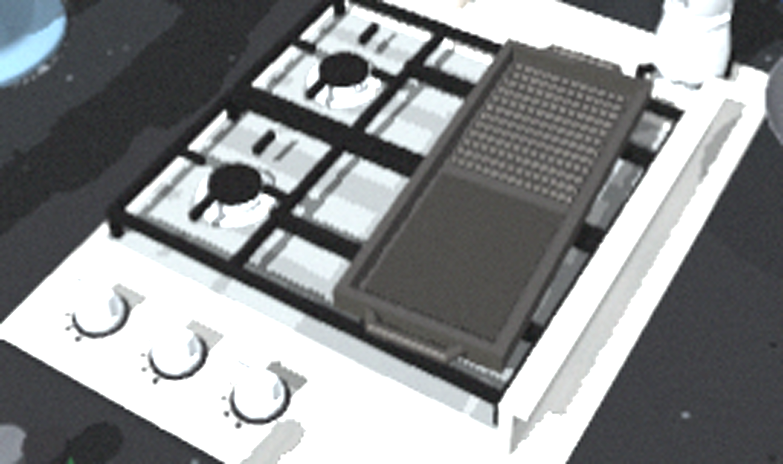

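The crops show the griddle rim corners in c1 at FL (52,138), FR (573,92), NR (593,312) and NL (72,354). The right end is close to the guard and the left end is short of it. In c2 the rear knob is at about (260,390).

Run:
```python
from h import *
c=lambda u,v:(u/3.8+225-.37,v/3.8+140-.37)
g=ray("top",[c(52,138),c(573,92),c(593,312),c(72,354)],80);print("FL FR NR NL\n",g.round(1))
print('sides',[np.linalg.norm(g[i]-g[(i+1)%4]).round(1) for i in range(4)],'centre',g.mean(0).round(1),
 'yaw',np.degrees(np.arctan2(-(g[0]-g[1])[0],(g[0]-g[1])[1])),np.degrees(np.arctan2((g[0]-g[3])[1],(g[0]-g[3])[0])))
h=ray("top",[(187,147),(431.5,142),(435,321),(188.5,325)],8);print("hob\n",h.round(1),h.mean(0))
im=cv2.imread('pics/top0.png').astype(int).sum(2)//3
for u in(250,300,360,384):print(u,im[140:178,u])
print(im[152,215:240]);print(im[152,378:400])
a=cv2.imread('pics/top0.png')[140:180,215:400];a=cv2.resize(a,None,fx=4.3,fy=4.3,interpolation=cv2.INTER_CUBIC)
b=cv2.imread('pics/top0.png')[215:310,390:435];b=cv2.resize(b,None,fx=4.3,fy=4.3,interpolation=cv2.INTER_CUBIC)
o=np.zeros((600,800,3),np.uint8);o[:a.shape[0],:a.shape[1]]=a*.8;o[180:180+b.shape[0],:b.shape[1]]=b*.8
d=cv2.imread('pics/scene0.png')[280:345,190:290];d=cv2.resize(d,None,fx=5,fy=5,interpolation=cv2.INTER_CUBIC);o[180:180+d.shape[0],250:250+d.shape[1]]=d*.8
cv2.imwrite('pics/c3.png',o)
```

```text
FL FR NR NL
 [[ 742.3  217.1   80. ]
 [ 763.9 -157.1   80. ]
 [ 605.9 -166.    80. ]
 [ 586.8  206.1   80. ]]
sides [np.float64(374.8), np.float64(158.2), np.float64(372.6), np.float64(156.0)] centre [674.7  25.   80. ] yaw 3.2924722938837214 4.0518744416322425
hob
 [[ 843.2  376.5    8. ]
 [ 835.2 -327.3    8. ]
 [ 325.6 -318.     8. ]
 [ 332.3  381.     8. ]] [584.08189071  28.06942183   8.        ]
250 [ 43  40  40  47  58 123 194 213 213 223 240 238 236 235 234 235 236 236
 227 171 123 114 109  78  47  31  46  92 137 145 146 145 147 136 100  83
  82  74]
300 [ 49  50  52  64 135 218 233 233 232 231 228 231 234 234 233 232 232 227
 171 122 114 105  77  46  32  41  72  86  94  90  86  85  79  71  62  69
  72  69]
360 [ 48  51  75 152 227 236 238 237 234 236 238 236 237 238 238 238 228 161
 118 113 107  77  48  35  47  75  84  78  67  65  74  75  70  70  65  63
  70  71]
384 [ 49  57 135 226 234 235 231 224 226 231 233 234 234 234 235 231 211 140
  97  93 121 161 199 212 215 215 217 218 218 215 217 216 214 221 228 231
 227 201]
[195 197 196 200 200 196 200 195 196 220 228 229 230 229 229 230 231 231
 231 232 232 232 232 232 232]
[234 235 234 234 234 233 234 233 233 234 235 234 236 238 235 233 232 233
 232 233 233 234]
```

View pics/c3.png

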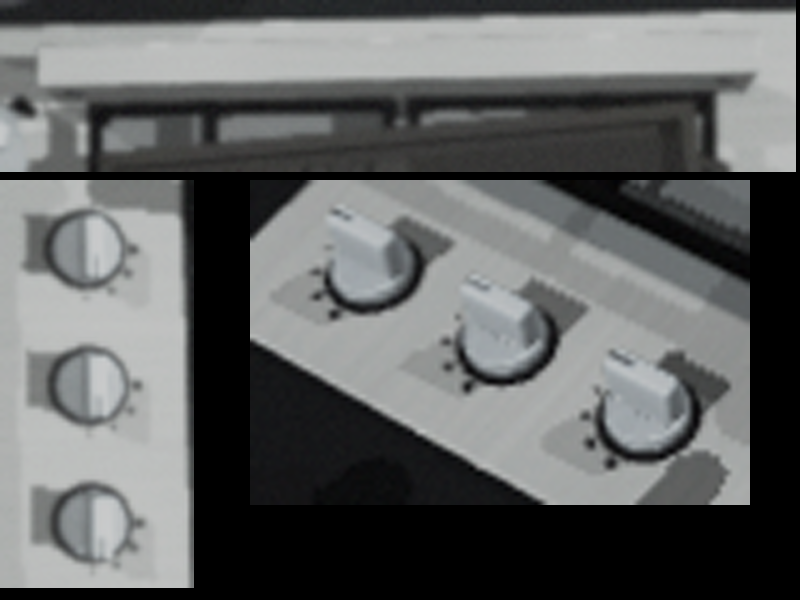

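The guard's front top edge is the bright-to-grey step at v≈158.8 (u=250), 158.0 (u=300) and 156.9 (u=360). The knob skirts are centred at about (409.8,231.3), (410.2,262.7) and (411.2,294.5), and all the bars lie along x.

Run:
```python
from h import *
print("guard",ray("top",[(250,158.8),(300,158.0),(360,156.9)],80).round(1))
k=ray("top",[(409.8,231.3),(410.2,262.7),(411.2,294.5)],17);print("knobs",k.round(1))
# scene: skirts centres in crop3
s=ray("scene",[(190+(x-250)/5,280+(y-180)/5) for x,y in((648,420),(507,345),(375,272))],13);print(s.round(1))
print("scene bar tops centre",ray("scene",[(190+(x-250)/5,280+(y-180)/5) for x,y in((644,372),(500,297),(368,229))],49).round(1))
# scene griddle corners c2 : near-right(337,300) far-right(503,365 top) far-left(650,85) near-left(508,42)
q=ray("scene",[(180+x/2.9,190+y/2.9) for x,y in((650,83),(503,358),(338,297),(510,42))],80);print("FL FR NR NL",q.round(1))
print("guard top front scene",ray("scene",[(180+x/2.9,190+y/2.9) for x,y in((513,400),(725,98))],80).round(1))
```

```text
guard [[ 788.4  184.1   80. ]
 [ 786.3   47.5   80. ]
 [ 784.2 -115.9   80. ]]
knobs [[ 580.6 -254.4   17. ]
 [ 492.  -252.4   17. ]
 [ 402.7 -252.    17. ]]
[[ 590.1 -259.    13. ]
 [ 500.9 -257.5   13. ]
 [ 410.9 -254.8   13. ]]
scene bar tops centre [[ 589.2 -255.6   49. ]
 [ 500.  -254.2   49. ]
 [ 413.3 -253.4   49. ]]
FL FR NR NL [[ 746.   215.    80. ]
 [ 770.6 -160.4   80. ]
 [ 619.4 -173.5   80. ]
 [ 594.7  202.9   80. ]]
guard top front scene [[ 796.1 -193.    80. ]
 [ 819.5  231.1   80. ]]
```

Emit:
move_arm([
  [[8,15,0],[0,0,8]],
  [[30,50,0],[0,0,16]],
  [[52,95,0],[0,0,24]],
  [[74,140,0],[0,0,32]],
  [[96,185,0],[0,0,40]],
  [[118,228,0],[0,0,48]],
  [[140,270,0],[0,0,56]],
  [[162,312,-5],[0,0,64]],
  [[184,354,-10],[0,0,72]],
  [[206,396,-15],[0,0,80.5]],
  [[228,438,-20],[0,0,89]],
  [[250,480,-25],[0,0,97.5]],
  [[272,522,-30],[0,0,106]],
  [[294,564,-35],[0,0,114.5]],
  [[316,606,-45],[0,0,123]],
  [[338,640,-50],[0,0,131.5]],
  [[360,675,-60],[0,0,140]],
  [[380,710,-70],[0,0,148.5]],
  [[388,730,-78],[0,0,157]],
  [[392,739,-81],[0,0,164.5]],
], grip=1)

```text
time_s: 2.1
ee_pos: [545.0, 186.8, 148.5]
orientation: [0.012, -3.139, -0.0]
ft_force: [-0.8, -1.1, 0.4]
gripper_width: 0.0
finger_force: 0.0
```

Run:
```python
from h import *
s=sense();print(s['ee_pos'],s['orientation'],s['joint_pos'],s['ft_force'],s['time_s'])
K,D,r,t=cam("wrist");np.savez('w1.npz',K=K,D=D,r=r,t=t);cv2.imwrite('pics/w1.png',read_camera("wrist"))
print(-cv2.Rodrigues(r)[0].T@t)
```

```text
[545.00512061 186.83637116 148.49247595] [ 1.16829024e-02 -3.13930873e+00 -6.02494997e-05] [ 2.19885573e-01  4.16371936e-01 -7.73945098e-02  1.07923119e+00
  5.22694147e-04  2.12442055e-01] [-0.78624924 -1.09855173  0.41663502] 2.1
[477.32591171 185.97005531 291.42938447]
```

View pics/w1.png

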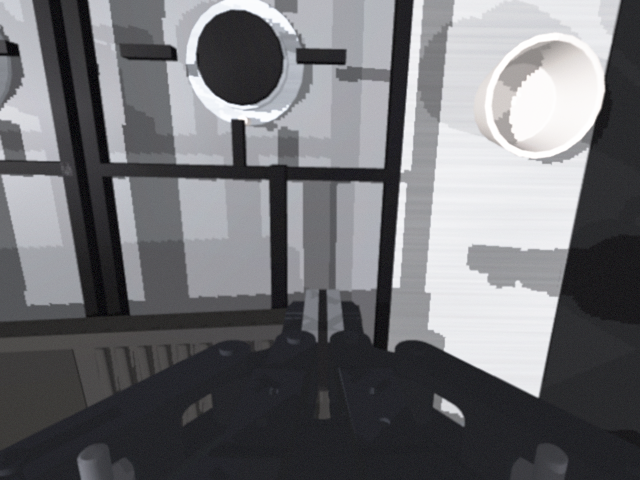

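The wrist view has image down = +x and right = +y. The fingertips are at (325,300). The griddle's near rim runs along rows ~350→338 for u = 0→270, with its lower edge at about 335→312.

Run:
```python
from h import *
w=np.load('w1.npz');c=(w['K'],w['D'],w['r'],w['t'])
im=cv2.imread('pics/w1.png').astype(int).sum(2)//3
for u in(40,80,150,220,255):print(u,im[305:362,u])
print(ray("w",[(0,350),(80,347),(150,344),(270,338)],80,c).round(1));print(ray("w",[(80,334),(270,314)],56,c).round(1))
print(proj("w",[[545,186.8,148.5]],c))
```

```text
40 [105  88  85  88  86  87  86  86  86  87  84  86  87  86  68  48  39  45
  37  40  42  40  40  43  43  42  39  43  43  42  50  68  74  80  76  78
  76  74  73  76  77  77  75  75  75  68  62  58  59  59  59  57  58  61
  57  58  60]
80 [84 86 88 88 87 88 88 85 88 84 89 89 71 50 40 40 40 40 43 41 42 39 42 41
 43 42 42 38 48 67 76 77 74 78 72 74 76 75 74 76 73 74 80 75 75 76 73 77
 78 77 76 77 77 75 76 75 75]
150 [91 85 86 89 84 85 86 87 82 67 45 39 43 41 40 42 42 41 39 39 41 41 44 41
 39 52 70 76 77 76 77 76 74 75 76 77 76 74 75 72 61 49 46 46 46 46 47 47
 46 49 41 49 49 49 48 45 44]
220 [87 88 88 88 86 77 61 41 33 38 40 42 39 42 40 39 42 43 42 39 38 43 55 74
 77 75 75 76 76 77 75 77 76 76 76 76 69 52 35 40 40 35 38 43 51 61 67 63
 56 48 40 41 37 40 38 37 33]
255 [89 85 89 83 71 50 41 42 42 41 38 43 43 42 43 41 36 40 34 41 48 64 74 77
 77 75 77 77 78 77 78 78 78 77 74 74 72 72 73 71 71 73 68 72 71 56 45 38
 31 33 31 32 35 34 35 35 32]
[[607.3 -15.9  80. ]
 [605.1  34.2  80. ]
 [602.9  78.3  80. ]
 [598.3 154.1  80. ]]
[[609.4  18.6  56. ]
 [593.5 151.1  56. ]]
[[322.67341001 308.02805959]]
```

Run:
```python
from h import *
w=np.load('w1.npz');c=(w['K'],w['D'],w['r'],w['t'])
a=ray("w",[(40,335.8),(80,333.7),(150,330.5),(220,327.2),(255,325.6)],80,c)
print(a.round(1));p=np.polyfit(a[:,1],a[:,0],1);print(np.degrees(np.arctan(p[0])),np.polyval(p,[185,-150]))
print(ray("w",[(40,319.5),(150,314),(255,309.3)],56,c).round(1))
```

```text
[[597.3  10.8  80. ]
 [595.8  35.7  80. ]
 [593.4  79.3  80. ]
 [590.9 123.1  80. ]
 [589.7 145.   80. ]]
-3.223861620623298 [587.42610451 606.295467  ]
[[598.4  -6.7  56. ]
 [594.   68.7  56. ]
 [590.1 140.9  56. ]]
```

Emit:
move_arm([
  [[0,-1,-20],[0,0,0]],
  [[0,-1,-50],[0,0,0]],
  [[0,-1,-75],[0,0,0]],
  [[5,-1,-86],[0,0,0]],
  [[12,-1,-86],[0,0,0]],
  [[18,-1,-86],[0,0,0]],
  [[22,-1,-86],[0,0,0]],
  [[25,-1,-86],[0,0,0]],
  [[25,-1,-86],[0,0,0]],
])

```text
time_s: 3.05
ee_pos: [571.6, 183.9, 65.3]
orientation: [0.002, 3.14, 0.001]
ft_force: [0.8, -0.8, 0.5]
gripper_width: 0.1
finger_force: 0.0
```

Emit:
move_arm([
  [[1,0,0],[0,0,0]],
  [[2,0,0],[0,0,0]],
  [[3,0,0],[0,0,0]],
  [[4,0,0],[0,0,0]],
  [[5,0,0],[0,0,0]],
  [[6,0,0],[0,0,0]],
  [[7,0,0],[0,0,0]],
  [[8,0,0],[0,0,0]],
  [[8,0,0],[0,0,0]],
])

```text
time_s: 3.95
ee_pos: [575.4, 183.8, 64.0]
orientation: [-0.0, -3.136, -0.0]
ft_force: [-7.1, 0.0, 6.2]
gripper_width: -0.2
finger_force: 3.8
```

Emit:
move_arm([
  [[0.3,0,0.7],[0,0,0]],
  [[0.6,0,1.2],[0,0,0]],
  [[1.2,0,1.4],[0,0,0]],
  [[1.8,0,1.5],[0,0,0]],
  [[2.2,0,1.5],[0,0,0]],
])

```text
time_s: 4.45
ee_pos: [575.5, 183.8, 64.2]
orientation: [0.0, -3.132, -0.0]
ft_force: [-10.4, 1.9, 3.1]
gripper_width: 0.1
finger_force: 5.1
```

Emit:
move_arm([
  [[0.5,0,0.3],[0,0,0]],
  [[1,0,0.6],[0,0,0]],
  [[1.5,0,0.9],[0,0,0]],
  [[2,0,1],[0,0,0]],
  [[2.5,0,1],[0,0,0]],
  [[3,0,1],[0,0,0]],
])

```text
time_s: 5.05
ee_pos: [575.5, 183.8, 64.3]
orientation: [0.001, -3.127, 0.0]
ft_force: [-15.3, 1.1, 5.3]
gripper_width: -0.1
finger_force: 7.7
```

Emit:
move_arm([
  [[0,0,0.7],[0,0,0]],
  [[0,0,1.4],[0,0,0]],
  [[0.3,0,2.1],[0,0,0]],
  [[0.6,0,2.8],[0,0,0]],
  [[0.9,0,2.8],[0,0,0]],
])

```text
time_s: 5.55
ee_pos: [576.4, 183.9, 65.4]
orientation: [0.001, -3.126, -0.0]
ft_force: [-9.7, 2.2, -6.6]
gripper_width: 0.3
finger_force: 4.9
```

Emit:
move_arm([
  [[0.6,0,0],[0,0,0]],
  [[1.2,0,0],[0,0,0]],
  [[1.8,0,0],[0,0,0]],
  [[2.4,0,0],[0,0,0]],
  [[3,0,0],[0,0,0]],
  [[3.6,0,0],[0,0,0]],
  [[4.2,0,0],[0,0,0]],
  [[4.8,0,0],[0,0,0]],
])

```text
time_s: 6.35
ee_pos: [580.9, 184.9, 65.3]
orientation: [0.002, -3.125, -0.003]
ft_force: [-10.6, 4.2, -5.5]
gripper_width: 0.0
finger_force: 5.4
```

Emit:
move_arm([
  [[0.8,0,0],[0,0,0]],
  [[1.7,0,0],[0,0,0]],
  [[2.7,0,0],[0,0,0]],
  [[3.7,0,0],[0,0,0]],
  [[4.7,0,0],[0,0,0]],
  [[5.7,0,0],[0,0,0]],
  [[6.7,0,0],[0,0,0]],
  [[7.7,0,0],[0,0,0]],
  [[8.7,0,0],[0,0,0]],
  [[9.7,0,0],[0,0,0]],
  [[10.7,0,0],[0,0,0]],
  [[11.7,0,0],[0,0,0]],
  [[12.7,0,0],[0,0,0]],
  [[13.7,0,0],[0,0,0]],
  [[14.7,0,0],[0,0,0]],
  [[15.7,0,0],[0,0,0]],
])

```text
time_s: 7.95
ee_pos: [596.4, 186.0, 65.3]
orientation: [0.003, -3.125, -0.006]
ft_force: [-11.4, 6.6, -5.8]
gripper_width: 0.3
finger_force: 6.0
```

Emit:
move_arm([
  [[-8,0,0],[0,0,0]],
  [[-20,0,-1],[0,0,0]],
  [[-32,-15,-2],[0,0,0]],
  [[-34,-45,-3.5],[0,0,0]],
  [[-34,-85,-3.5],[0,0,0]],
  [[-34,-125,-3.5],[0,0,0]],
  [[-34,-165,-3.5],[0,0,0]],
  [[-34,-205,-3.5],[0,0,0]],
  [[-34,-245,-3.5],[0,0,0]],
  [[-34,-285,-3.5],[0,0,0]],
  [[-34,-315,-3.5],[0,0,0]],
  [[-32,-328,-3.5],[0,0,0]],
  [[-27,-329,-3.5],[0,0,0]],
  [[-22,-329,-3.5],[0,0,0]],
  [[-20,-329,-3.5],[0,0,0]],
  [[-20,-329,-3.5],[0,0,0]],
])

```text
time_s: 9.55
ee_pos: [585.4, -143.8, 66.1]
orientation: [-0.002, 3.141, 0.0]
ft_force: [0.1, 0.1, -0.6]
gripper_width: 0.3
finger_force: 0.0
```

Emit:
move_arm([
  [[1,0,0],[0,0,0]],
  [[2,0,0],[0,0,0]],
  [[3,0,0],[0,0,0]],
  [[4,0,0],[0,0,0]],
  [[5,0,0],[0,0,0]],
  [[6,0,0],[0,0,0]],
  [[7,0,0],[0,0,0]],
  [[7,0,0],[0,0,0]],
])

```text
time_s: 10.35
ee_pos: [591.7, -145.3, 66.0]
orientation: [-0.001, -3.141, -0.0]
ft_force: [-0.0, -0.6, 0.2]
gripper_width: 0.3
finger_force: 0.3
```

Emit:
move_arm([
  [[0.8,0,0],[0,0,0]],
  [[1.6,0,0.3],[0,0,0]],
  [[2.4,0,0.8],[0,0,0]],
  [[3.2,0,1.3],[0,0,0]],
  [[4,0,1.8],[0,0,0]],
  [[4.8,0,2.3],[0,0,0]],
  [[5.6,0,2.8],[0,0,0]],
  [[6.4,0,3.3],[0,0,0]],
  [[7,0,3.5],[0,0,0]],
])

```text
time_s: 11.25
ee_pos: [591.8, -145.2, 66.4]
orientation: [-0.003, -3.127, 0.0]
ft_force: [-12.3, -3.1, -1.9]
gripper_width: 0.1
finger_force: 6.4
```

Emit:
move_arm([
  [[0.6,0,0.3],[0,0,0]],
  [[1.2,0,0.6],[0,0,0]],
  [[1.8,0,1],[0,0,0]],
  [[2.4,0,1],[0,0,0]],
  [[3,0,1],[0,0,0]],
  [[3.6,0,1],[0,0,0]],
])

```text
time_s: 11.85
ee_pos: [595.4, -145.8, 66.8]
orientation: [-0.004, -3.127, 0.002]
ft_force: [-10.8, -4.8, -6.7]
gripper_width: 0.3
finger_force: 5.4
```

Emit:
move_arm([
  [[0.8,0,0],[0,0,0]],
  [[1.6,0,0],[0,0,0]],
  [[2.5,0,0],[0,0,0]],
  [[3.5,0,0],[0,0,0]],
  [[4.5,0,0],[0,0,0]],
  [[5.5,0,0],[0,0,0]],
  [[6.5,0,0],[0,0,0]],
  [[7.5,0,0],[0,0,0]],
  [[8.5,0,0],[0,0,0]],
  [[9,0,0],[0,0,0]],
])

```text
time_s: 12.85
ee_pos: [604.5, -146.7, 66.9]
orientation: [-0.005, -3.127, 0.004]
ft_force: [-11.8, -7.2, -6.1]
gripper_width: -0.2
finger_force: 5.6
```

Emit:
move_arm([
  [[-8,0,0],[0,0,0]],
  [[-20,0,-1],[0,0,0]],
  [[-32,15,-2],[0,0,0]],
  [[-36,45,-4.5],[0,0,0]],
  [[-38,85,-4.5],[0,0,0]],
  [[-38,125,-4.5],[0,0,0]],
  [[-38,165,-4.5],[0,0,0]],
  [[-38,205,-4.5],[0,0,0]],
  [[-38,245,-4.5],[0,0,0]],
  [[-38,285,-4.5],[0,0,0]],
  [[-36,315,-4.5],[0,0,0]],
  [[-33,328,-4.5],[0,0,0]],
  [[-28,331,-4.5],[0,0,0]],
  [[-24,331,-4.5],[0,0,0]],
  [[-23,331,-4.5],[0,0,0]],
  [[-22,331,-4.5],[0,0,0]],
])

```text
time_s: 14.45
ee_pos: [589.9, 184.3, 66.1]
orientation: [-0.004, -3.141, 0.0]
ft_force: [0.8, 0.4, -0.6]
gripper_width: -0.2
finger_force: 0.0
```

Emit:
move_arm([
  [[1,0,0],[0,0,0]],
  [[2,0,0],[0,0,0]],
  [[3,0,0],[0,0,0]],
  [[4,0,0],[0,0,0]],
  [[4.8,0,0.4],[0,0,0]],
  [[5.6,0,0.9],[0,0,0]],
  [[6.4,0,1.4],[0,0,0]],
  [[7.2,0,1.9],[0,0,0]],
  [[8,0,2.4],[0,0,0]],
])

```text
time_s: 15.35
ee_pos: [595.2, 185.8, 67.3]
orientation: [-0.0, -3.137, 0.0]
ft_force: [-5.2, 0.9, -3.0]
gripper_width: -0.2
finger_force: 2.5
```

Emit:
move_arm([
  [[0.7,0,0.4],[0,0,0]],
  [[1.4,0,0.8],[0,0,0]],
  [[2.1,0,1.2],[0,0,0]],
  [[2.8,0,1.6],[0,0,0]],
  [[3.5,0,2],[0,0,0]],
  [[4.2,0,2],[0,0,0]],
  [[5,0,2],[0,0,0]],
  [[6,0,2],[0,0,0]],
  [[7,0,2],[0,0,0]],
  [[8,0,2],[0,0,0]],
  [[9,0,2],[0,0,0]],
  [[10,0,2],[0,0,0]],
  [[11,0,2],[0,0,0]],
  [[12,0,2],[0,0,0]],
  [[13,0,2],[0,0,0]],
  [[14,0,2],[0,0,0]],
])

```text
time_s: 16.95
ee_pos: [604.2, 187.4, 67.5]
orientation: [0.002, -3.127, -0.005]
ft_force: [-13.3, 6.3, -2.4]
gripper_width: -0.2
finger_force: 6.6
```

Emit:
move_arm([
  [[0.8,0,0.3],[0,0,0]],
  [[1.7,0,0.5],[0,0,0]],
  [[2.6,0,0.7],[0,0,0]],
  [[3.5,0,0.8],[0,0,0]],
  [[4.4,0,0.8],[0,0,0]],
  [[5.3,0,0.8],[0,0,0]],
  [[6.2,0,0.8],[0,0,0]],
  [[7.1,0,0.8],[0,0,0]],
  [[8,0,0.8],[0,0,0]],
])

```text
time_s: 17.85
ee_pos: [612.4, 188.1, 67.9]
orientation: [0.003, -3.127, -0.007]
ft_force: [-12.6, 6.6, -4.7]
gripper_width: 0.0
finger_force: 5.9
```

Emit:
move_arm([
  [[-8,0,0],[0,0,0]],
  [[-20,0,-1],[0,0,0]],
  [[-32,-15,-2],[0,0,0]],
  [[-38,-45,-4.5],[0,0,0]],
  [[-40,-85,-4.5],[0,0,0]],
  [[-40,-125,-4.5],[0,0,0]],
  [[-40,-165,-4.5],[0,0,0]],
  [[-40,-205,-4.5],[0,0,0]],
  [[-40,-245,-4.5],[0,0,0]],
  [[-40,-285,-4.5],[0,0,0]],
  [[-38,-315,-4.5],[0,0,0]],
  [[-35,-328,-4.5],[0,0,0]],
  [[-30,-331,-4.5],[0,0,0]],
  [[-26,-331,-4.5],[0,0,0]],
  [[-24.5,-331,-4.5],[0,0,0]],
  [[-23.5,-331,-4.5],[0,0,0]],
])

```text
time_s: 19.45
ee_pos: [596.3, -143.7, 66.8]
orientation: [0.002, -3.141, -0.001]
ft_force: [1.0, 0.2, -0.7]
gripper_width: 0.3
finger_force: 0.0
```

Emit:
move_arm([
  [[1,0,0],[0,0,0]],
  [[2,0,0],[0,0,0]],
  [[3,0,0],[0,0,0]],
  [[4,0,0],[0,0,0]],
  [[4.8,0,0.4],[0,0,0]],
  [[5.6,0,0.9],[0,0,0]],
  [[6.4,0,1.4],[0,0,0]],
  [[7.2,0,1.9],[0,0,0]],
  [[8,0,2.4],[0,0,0]],
  [[8.7,0,2.9],[0,0,0]],
  [[9.4,0,3.4],[0,0,0]],
  [[10.1,0,3.9],[0,0,0]],
])

```text
time_s: 20.65
ee_pos: [602.0, -145.0, 68.5]
orientation: [-0.002, -3.133, -0.001]
ft_force: [-7.5, -1.1, -6.0]
gripper_width: 0.1
finger_force: 3.8
```

Emit:
move_arm([
  [[0.7,0,0.2],[0,0,0]],
  [[1.4,0,0.4],[0,0,0]],
  [[2.1,0,0.6],[0,0,0]],
  [[2.8,0,0.7],[0,0,0]],
  [[3.6,0,0.7],[0,0,0]],
  [[4.4,0,0.7],[0,0,0]],
  [[5.2,0,0.7],[0,0,0]],
  [[6,0,0.7],[0,0,0]],
  [[6.9,0,0.7],[0,0,0]],
  [[7.8,0,0.7],[0,0,0]],
  [[8.7,0,0.7],[0,0,0]],
  [[9.6,0,0.7],[0,0,0]],
  [[10.5,0,0.7],[0,0,0]],
])

```text
time_s: 21.95
ee_pos: [610.0, -146.4, 68.5]
orientation: [-0.004, -3.128, 0.004]
ft_force: [-11.8, -6.2, -3.6]
gripper_width: 0.2
finger_force: 6.0
```

Run:
```python
from h import *
s=sense();print(s['ee_pos'],s['ft_force'],s['time_s'])
im=read_camera("top");cv2.imwrite('pics/top1.png',im)
a=cv2.resize(im[145:235,225:400],None,fx=4.5,fy=4.5,interpolation=cv2.INTER_CUBIC)
cv2.imwrite('pics/c4.png',cv2.convertScaleAbs(a,alpha=1.3,beta=10))
```

```text
[ 610.02869177 -146.44346967   68.462284  ] [-11.77165305  -6.1923909   -3.62400915] 21.95
```

View pics/c4.png

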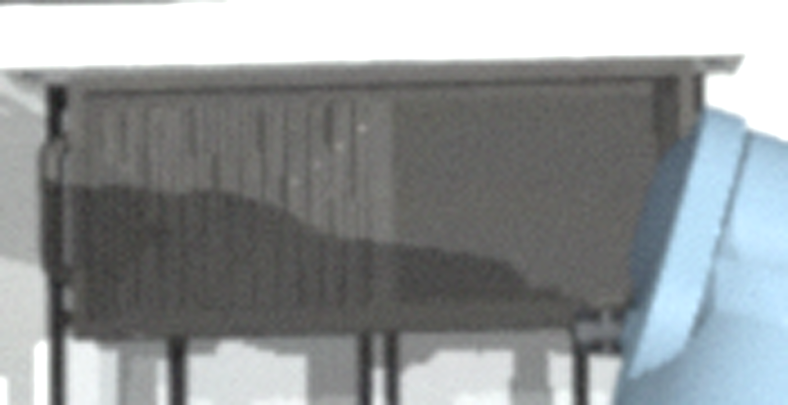

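The griddle is now nearly square with a few mm left on each side. I'll carry on gently.

Emit:
move_arm([
  [[0.6,0,0],[0,0,0]],
  [[1.2,0,0],[0,0,0]],
  [[1.8,0,0],[0,0,0]],
  [[2.4,0,0],[0,0,0]],
  [[3,0,0],[0,0,0]],
])

```text
time_s: 22.5
ee_pos: [612.9, -146.7, 68.5]
orientation: [-0.005, -3.128, 0.004]
ft_force: [-13.7, -6.1, -3.0]
gripper_width: 0.0
finger_force: 6.9
```

Now the left corner.

Emit:
move_arm([
  [[-8,0,0],[0,0,0]],
  [[-20,0,-1],[0,0,0]],
  [[-32,15,-2],[0,0,0]],
  [[-36,45,-4.5],[0,0,0]],
  [[-38,85,-4.5],[0,0,0]],
  [[-38,125,-4.5],[0,0,0]],
  [[-38,165,-4.5],[0,0,0]],
  [[-38,205,-4.5],[0,0,0]],
  [[-38,245,-4.5],[0,0,0]],
  [[-36,285,-4.5],[0,0,0]],
  [[-32,315,-4.5],[0,0,0]],
  [[-26,328,-4.5],[0,0,0]],
  [[-20,331,-4.5],[0,0,0]],
  [[-17,331,-4.5],[0,0,0]],
  [[-16,331,-4.5],[0,0,0]],
  [[-15,331,-4.5],[0,0,0]],
])

```text
time_s: 24.1
ee_pos: [604.8, 184.7, 67.0]
orientation: [0.003, 3.141, 0.0]
ft_force: [0.1, 0.4, -0.3]
gripper_width: 0.2
finger_force: 0.0
```

Emit:
move_arm([
  [[1,0,0],[0,0,0]],
  [[2,0,0],[0,0,0]],
  [[3,0,0],[0,0,0]],
  [[4,0,0],[0,0,0]],
  [[4.8,0,0.4],[0,0,0]],
  [[5.6,0,0.9],[0,0,0]],
  [[6.4,0,1.4],[0,0,0]],
  [[7.2,0,1.9],[0,0,0]],
  [[8,0,2.4],[0,0,0]],
  [[8.7,0,2.9],[0,0,0]],
  [[9.4,0,3.4],[0,0,0]],
])

```text
time_s: 25.2
ee_pos: [610.9, 185.8, 68.6]
orientation: [-0.0, -3.135, 0.0]
ft_force: [-6.3, 0.2, -4.4]
gripper_width: -0.4
finger_force: 3.1
```

Emit:
move_arm([
  [[0.7,0,0.2],[0,0,0]],
  [[1.4,0,0.4],[0,0,0]],
  [[2.1,0,0.5],[0,0,0]],
  [[2.8,0,0.5],[0,0,0]],
  [[3.5,0,0.5],[0,0,0]],
  [[4.2,0,0.5],[0,0,0]],
  [[4.9,0,0.5],[0,0,0]],
  [[5.6,0,0.5],[0,0,0]],
  [[6.2,0,0.5],[0,0,0]],
])

```text
time_s: 26.1
ee_pos: [612.8, 186.2, 68.6]
orientation: [0.001, -3.128, -0.001]
ft_force: [-15.9, 2.9, 2.8]
gripper_width: 0.3
finger_force: 7.6
```

Emit:
move_arm([
  [[0.5,0,0],[0,0,0]],
  [[1,0,0],[0,0,0]],
  [[1.5,0,0],[0,0,0]],
  [[2,0,0],[0,0,0]],
])

```text
time_s: 26.5
ee_pos: [614.7, 186.6, 68.5]
orientation: [0.001, -3.127, -0.002]
ft_force: [-16.0, 2.9, 3.3]
gripper_width: -0.1
finger_force: 7.8
```

Emit:
move_arm([
  [[0.3,0,0.6],[0,0,0]],
  [[0.7,0,1],[0,0,0]],
  [[1.2,0,1],[0,0,0]],
  [[1.7,0,1],[0,0,0]],
])

```text
time_s: 26.9
ee_pos: [616.8, 187.0, 68.7]
orientation: [0.002, -3.128, -0.003]
ft_force: [-13.0, 3.8, -3.7]
gripper_width: -0.1
finger_force: 6.4
```

Emit:
move_arm([
  [[0.5,0,0],[0,0,0]],
  [[1,0,0],[0,0,0]],
  [[1.5,0,0],[0,0,0]],
])

```text
time_s: 27.2
ee_pos: [617.1, 187.0, 68.7]
orientation: [0.002, -3.125, -0.003]
ft_force: [-16.0, 4.0, 0.2]
gripper_width: -0.1
finger_force: 8.2
```

Emit:
move_arm([
  [[0.5,0,0.3],[0,0,0]],
  [[1,0,0.6],[0,0,0]],
  [[1.3,0,0.8],[0,0,0]],
])

```text
time_s: 27.5
ee_pos: [617.1, 187.0, 68.7]
orientation: [0.002, -3.123, -0.003]
ft_force: [-18.1, 4.7, -2.8]
gripper_width: -0.0
finger_force: 8.7
```

Emit:
move_arm([
  [[-8,0,0],[0,0,0]],
  [[-20,0,-1],[0,0,0]],
  [[-32,-15,-2],[0,0,0]],
  [[-38,-45,-5.6],[0,0,0]],
  [[-42,-85,-5.6],[0,0,0]],
  [[-42,-125,-5.6],[0,0,0]],
  [[-42,-165,-5.6],[0,0,0]],
  [[-42,-205,-5.6],[0,0,0]],
  [[-42,-245,-5.6],[0,0,0]],
  [[-40,-285,-5.6],[0,0,0]],
  [[-36,-315,-5.6],[0,0,0]],
  [[-30,-328,-5.6],[0,0,0]],
  [[-25,-331,-5.6],[0,0,0]],
  [[-22,-331,-5.6],[0,0,0]],
  [[-20,-331,-5.6],[0,0,0]],
  [[-20,-331,-5.6],[0,0,0]],
])

```text
time_s: 29.1
ee_pos: [607.0, -143.7, 67.0]
orientation: [0.002, -3.142, -0.001]
ft_force: [-0.7, -0.4, 0.7]
gripper_width: 0.0
finger_force: 0.0
```

Emit:
move_arm([
  [[1,0,0],[0,0,0]],
  [[2,0,0],[0,0,0]],
  [[3,0,0.2],[0,0,0]],
  [[4,0,0.6],[0,0,0]],
  [[4.8,0,1],[0,0,0]],
  [[5.6,0,1.5],[0,0,0]],
  [[6.4,0,2],[0,0,0]],
  [[7.2,0,2.5],[0,0,0]],
  [[8,0,3],[0,0,0]],
])

```text
time_s: 30.0
ee_pos: [611.4, -145.1, 68.3]
orientation: [-0.002, -3.135, -0.001]
ft_force: [-7.9, -1.0, -5.3]
gripper_width: -0.1
finger_force: 3.4
```

Emit:
move_arm([
  [[0.7,0,0.4],[0,0,0]],
  [[1.4,0,0.8],[0,0,0]],
  [[2.1,0,1.1],[0,0,0]],
  [[2.7,0,1.3],[0,0,0]],
  [[3.2,0,1.3],[0,0,0]],
  [[3.7,0,1.3],[0,0,0]],
])

```text
time_s: 30.6
ee_pos: [611.6, -145.1, 68.3]
orientation: [-0.003, -3.128, -0.0]
ft_force: [-11.6, -2.6, -2.6]
gripper_width: 0.1
finger_force: 6.2
```

Emit:
move_arm([
  [[0.5,0,0.2],[0,0,0]],
  [[1,0,0.3],[0,0,0]],
  [[1.5,0,0.3],[0,0,0]],
  [[1.5,0,0.3],[0,0,0]],
])

```text
time_s: 31.0
ee_pos: [613.2, -145.5, 68.4]
orientation: [-0.004, -3.128, 0.001]
ft_force: [-11.5, -3.7, -4.1]
gripper_width: -0.2
finger_force: 5.9
```

Emit:
move_arm([
  [[0.5,0,0],[0,0,0]],
  [[1,0,0],[0,0,0]],
  [[1.5,0,0],[0,0,0]],
  [[2,0,0],[0,0,0]],
])

```text
time_s: 31.4
ee_pos: [613.1, -145.5, 68.3]
orientation: [-0.004, -3.124, 0.001]
ft_force: [-18.3, -3.3, -0.0]
gripper_width: -0.0
finger_force: 8.8
```

Emit:
move_arm([
  [[0.5,0,0.1],[0,0,0]],
  [[1,0,0.3],[0,0,0]],
  [[1.5,0,0.5],[0,0,0]],
  [[1.5,0,0.5],[0,0,0]],
])

```text
time_s: 31.8
ee_pos: [613.2, -145.4, 68.4]
orientation: [-0.004, -3.121, 0.001]
ft_force: [-20.0, -3.5, -0.4]
gripper_width: 0.1
finger_force: 9.8
```

Emit:
move_arm([
  [[-8,0,0],[0,0,0]],
  [[-20,0,-1],[0,0,0]],
  [[-32,15,-2],[0,0,0]],
  [[-36,45,-5],[0,0,0]],
  [[-36,85,-5],[0,0,0]],
  [[-36,125,-5],[0,0,0]],
  [[-36,165,-5],[0,0,0]],
  [[-36,205,-5],[0,0,0]],
  [[-36,245,-5],[0,0,0]],
  [[-34,285,-5],[0,0,0]],
  [[-29,315,-5],[0,0,0]],
  [[-22,328,-5],[0,0,0]],
  [[-17,331,-5],[0,0,0]],
  [[-14,331,-5],[0,0,0]],
  [[-13,331,-5],[0,0,0]],
  [[-12,331,-5],[0,0,0]],
])

```text
time_s: 33.4
ee_pos: [611.6, 184.6, 67.2]
orientation: [0.004, 3.142, 0.0]
ft_force: [-0.1, -0.4, -0.8]
gripper_width: 0.2
finger_force: 0.0
```

Emit:
move_arm([
  [[1,0,0],[0,0,0]],
  [[2,0,0],[0,0,0]],
  [[3,0,0],[0,0,0]],
  [[4,0,0.3],[0,0,0]],
  [[4.8,0,0.8],[0,0,0]],
  [[5.6,0,1.2],[0,0,0]],
  [[6.4,0,1.8],[0,0,0]],
  [[7.2,0,2.4],[0,0,0]],
  [[8,0,3],[0,0,0]],
  [[8.8,0,3.5],[0,0,0]],
])

```text
time_s: 34.4
ee_pos: [616.8, 185.8, 68.8]
orientation: [-0.0, -3.135, 0.0]
ft_force: [-6.5, 1.0, -4.5]
gripper_width: -0.4
finger_force: 3.4
```

Emit:
move_arm([
  [[0.7,0,0.4],[0,0,0]],
  [[1.4,0,0.8],[0,0,0]],
  [[2.1,0,1.1],[0,0,0]],
  [[2.7,0,1.3],[0,0,0]],
  [[3.2,0,1.3],[0,0,0]],
  [[3.7,0,1.3],[0,0,0]],
])

```text
time_s: 35.0
ee_pos: [616.8, 185.7, 68.7]
orientation: [0.0, -3.127, 0.001]
ft_force: [-12.9, -0.4, -2.2]
gripper_width: -0.2
finger_force: 6.7
```

Emit:
move_arm([
  [[0.6,0,0.3],[0,0,0]],
  [[1.2,0,0.5],[0,0,0]],
  [[1.8,0,0.7],[0,0,0]],
  [[2.4,0,0.9],[0,0,0]],
  [[2.4,0,0.9],[0,0,0]],
])

```text
time_s: 35.5
ee_pos: [617.2, 185.9, 68.9]
orientation: [0.001, -3.124, 0.001]
ft_force: [-15.7, 1.0, -2.8]
gripper_width: -0.1
finger_force: 7.9
```

Emit:
move_arm([
  [[0.5,0,0.3],[0,0,0]],
  [[1,0,0.5],[0,0,0]],
  [[1.5,0,0.7],[0,0,0]],
  [[1.5,0,0.7],[0,0,0]],
])

```text
time_s: 35.9
ee_pos: [617.2, 185.8, 68.9]
orientation: [0.001, -3.121, 0.001]
ft_force: [-18.5, 1.6, -3.5]
gripper_width: 0.2
finger_force: 9.0
```

Both corners bear on the guard. Now over to the knob for a close look.

Emit:
move_arm([
  [[-8,0,0],[0,0,0]],
  [[-22,0,0],[0,0,0]],
  [[-35,0,20],[0,0,0]],
  [[-35,-10,55],[0,0,0]],
  [[-35,-40,76],[0,0,0]],
  [[-33,-80,80],[0,0,0]],
  [[-31,-125,80],[0,0,0]],
  [[-29,-170,80],[0,0,0]],
  [[-26,-215,80],[0,0,0]],
  [[-22,-260,80],[0,0,0]],
  [[-18,-305,80],[0,0,0]],
  [[-13,-350,80],[0,0,0]],
  [[-8,-390,80],[0,0,0]],
  [[-3,-420,78],[0,0,0]],
  [[2,-435,76],[0,0,0]],
  [[2,-441,76],[0,0,0]],
  [[2,-441,76],[0,0,0]],
], grip=0)

```text
time_s: 37.6
ee_pos: [630.3, -256.3, 150.0]
orientation: [0.003, 3.14, -0.002]
ft_force: [-0.4, 0.1, -1.1]
gripper_width: 42.3
finger_force: 0.0
```

Run:
```python
from h import *
s=sense();print(s['ee_pos'],s['orientation'],s['ft_force'],s['time_s'],s['gripper_width'])
K,D,r,t=cam("wrist");np.savez('w2.npz',K=K,D=D,r=r,t=t);a=read_camera("wrist");cv2.imwrite('pics/w2.png',a)
cv2.imwrite('pics/top2.png',read_camera("top"))
print(proj("w",[[580.6,-254.4,49],[590,-257,49],[492,-252.4,49]],(K,D,r,t)))
```

```text
[ 630.33285864 -256.29893942  150.04939416] [ 2.77467392e-03  3.13995119e+00 -1.52340407e-03] [-0.39735853  0.07049557 -1.12867615] 37.6 42.31104071165414
[[325.45312082 167.91201209]
 [321.42545934 182.70848789]
 [329.07322628  10.23307538]]
```

View pics/w2.png

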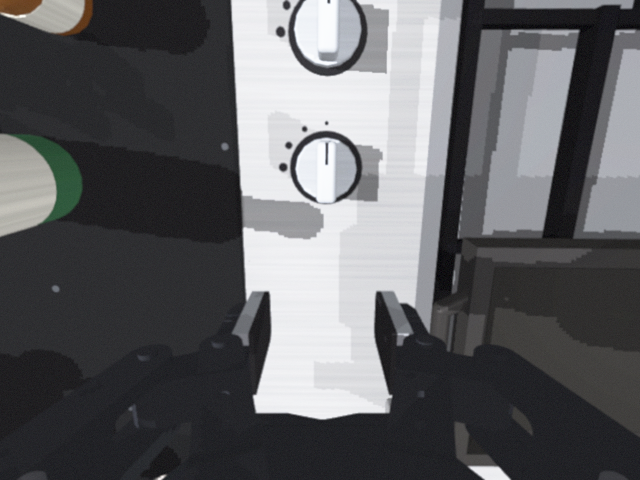

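The wrist view shows the rear knob's skirt at u 290–361, v 131–204 (centre ≈ (325.5,167.5)), its bar lying along x. The middle knob is above it at (328,30).

Run:
```python
from h import *
w=np.load('w2.npz');c=(w['K'],w['D'],w['r'],w['t'])
print(ray("w",[(325.5,131),(325.5,204),(290,167),(361,167),(325.5,167.5)],[10,19,15,15,15],c).round(1))
print(ray("w",[(327,141),(327,203)],[49,25],c).round(1))
print(ray("w",[(328,32)],15,c).round(1))
```

```text
[[ 557.4 -254.1   10. ]
 [ 609.1 -254.1   19. ]
 [ 582.5 -280.    15. ]
 [ 582.6 -228.2   15. ]
 [ 582.9 -254.1   15. ]]
[[ 564.  -253.4   49. ]
 [ 607.3 -253.1   25. ]]
[[ 494.8 -252.5   15. ]]
```

Emit:
move_arm([
  [[-15,1,0],[0,0,0]],
  [[-35,2.5,-10],[0,0,0]],
  [[-47,2.5,-35],[0,0,0]],
  [[-47,2.5,-65],[0,0,0]],
  [[-47,2.5,-90],[0,0,0]],
  [[-47,2.5,-108],[0,0,0]],
  [[-47,2.5,-118],[0,0,0]],
  [[-47,2.5,-123],[0,0,0]],
  [[-47,2.5,-124],[0,0,0]],
  [[-47,2.5,-124],[0,0,0]],
])

```text
time_s: 38.7
ee_pos: [583.5, -252.9, 26.5]
orientation: [0.001, 3.14, -0.001]
ft_force: [0.5, -0.9, -0.0]
gripper_width: 42.9
finger_force: 0.0
```

Emit:
move_arm([
  [[0,0,0],[0,0,0]],
  [[0,0,0],[0,0,0]],
  [[0,0,0],[0,0,0]],
  [[0,0,0],[0,0,0]],
  [[0,0,0],[0,0,0]],
  [[0,0,0],[0,0,0]],
], grip=1)

```text
time_s: 39.3
ee_pos: [583.5, -253.8, 26.7]
orientation: [0.002, 3.14, -0.003]
ft_force: [-1.2, -3.1, 5.1]
gripper_width: 11.8
finger_force: 61.9
```

Emit:
move_arm([
  [[0,0,0],[0,0,3]],
  [[0,0,0],[0,0,9]],
  [[0,0,0],[0,0,15]],
  [[0,0,0],[0,0,21]],
  [[0,0,0],[0,0,27]],
  [[0,0,0],[0,0,33]],
  [[0,0,0],[0,0,39]],
  [[0,0,0],[0,0,45]],
  [[0,0,0],[0,0,51]],
  [[0,0,0],[0,0,57]],
  [[0,0,0],[0,0,63]],
  [[0,0,0],[0,0,69]],
  [[0,0,0],[0,0,75]],
  [[0,0,0],[0,0,80]],
  [[0,0,0],[0,0,84]],
  [[0,0,0],[0,0,87]],
  [[0,0,0],[0,0,89]],
  [[0,0,0],[0,0,90]],
  [[0,0,0],[0,0,90]],
])

```text
time_s: 41.2
ee_pos: [582.8, -253.2, 26.7]
orientation: [2.219, -2.223, 0.001]
ft_force: [-2.6, -1.3, 7.6]
gripper_width: 12.0
finger_force: 62.3
```

Run:
```python
from h import *
s=sense();print(s['ee_pos'],s['orientation'],s['ft_force'],s['torque'],s['time_s'],s['gripper_width'])
from scipy.spatial.transform import Rotation as R
print(R.from_rotvec(s['orientation']).as_matrix().round(4))
```

```text
[ 582.79007382 -253.19947924   26.69060124] [ 2.21913507e+00 -2.22323515e+00  1.42220676e-03] [-2.57026891 -1.25135905  7.55866171] [-0.09987679  0.57129186 -0.32375576] 41.2 11.97006897485682
[[-1.8e-03 -1.0e+00  4.0e-04]
 [-1.0e+00  1.8e-03 -9.0e-04]
 [ 9.0e-04 -4.0e-04 -1.0e+00]]
```

Emit:
move_arm([
  [[0,0,0],[0,0,0]],
  [[0,0,0],[0,0,0]],
  [[0,0,0],[0,0,0]],
  [[0,0,0],[0,0,0]],
  [[0,0,0],[0,0,0]],
], grip=0)

```text
time_s: 41.7
ee_pos: [582.7, -252.5, 25.3]
orientation: [2.221, -2.222, -0.001]
ft_force: [-0.1, 0.1, 0.1]
gripper_width: 42.8
finger_force: 0.0
```

Emit:
move_arm([
  [[0,0,5],[0,0,0]],
  [[0,0,20],[0,0,0]],
  [[0,0,50],[0,0,0]],
  [[-10,0,90],[0,0,0]],
  [[-40,0,130],[0,0,0]],
  [[-80,0,165],[0,0,0]],
  [[-120,0,190],[0,0,0]],
  [[-140,0,200],[0,0,0]],
  [[-140,0,200],[0,0,0]],
])

```text
time_s: 42.6
ee_pos: [441.6, -253.3, 228.4]
orientation: [-2.218, 2.224, -0.006]
ft_force: [0.6, -1.7, -0.2]
gripper_width: 42.7
finger_force: 0.0
```

Run:
```python
from h import *
s=sense();print(s['ee_pos'],s['ft_force'],s['time_s'],s['gripper_width'])
t=read_camera("top");w=read_camera("scene")
a=cv2.resize(t[140:240,180:440],None,fx=3,fy=3,interpolation=cv2.INTER_CUBIC)
b=cv2.resize(w[190:350,180:450],None,fx=1.8,fy=1.8,interpolation=cv2.INTER_CUBIC)
o=np.zeros((600,800,3),np.uint8);o[:300,:780]=a;o[305:593,:486]=b;cv2.imwrite('pics/e.png',o)
```

```text
[ 441.60598726 -253.27636497  228.43915475] [ 0.55734215 -1.67209249 -0.23920532] 42.6 42.69185360485203
```

View pics/e.png

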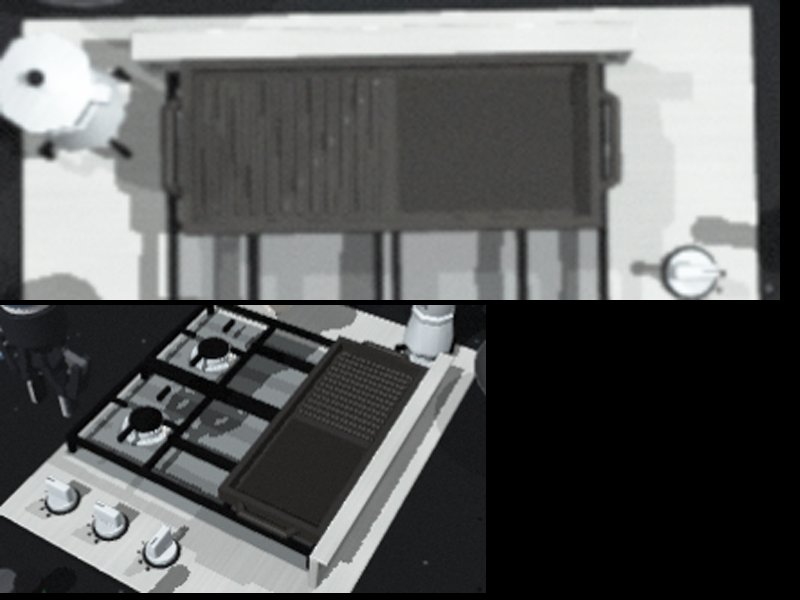

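The griddle lies along the guard and the rear knob is turned crosswise, with the other knobs off. I'll check the thin grey band between guard and griddle numerically.

Run:
```python
from h import *
im=read_camera("top");cv2.imwrite('pics/top3.png',im);g=im.astype(int).sum(2)//3
for u in(246,260,300,340,372):
    print(u,g[152:236,u][:16], 'near',g[210:222,u])
    p=ray("top",[(u,152+v) for v in range(4,12)],80);print(p[:,0].round(0),p[0,1].round(0))
```

```text
246 [235 235 235 236 234 234 226 157  95  83  75  57  63  69  71  70] near [ 78  73  73  73  76  81  82  85 102 152 165 165]
[796. 794. 791. 788. 785. 783. 780. 777.] 195.0
260 [238 237 237 237 237 237 226 148  86  81  72  56  68  70  74  70] near [ 76  73  84  81  83  84  81  83 107 136 146 144]
[795. 793. 790. 787. 784. 782. 779. 776.] 157.0
300 [234 234 233 234 234 225 159  98  81  75  56  62  71  74  78  81] near [79 85 80 81 84 88 77 73 91 96 99 99]
[792. 789. 786. 784. 781. 778. 775. 773.] 47.0
340 [234 236 237 234 228 181 111  83  76  58  60  72  71  66  70  66] near [ 78  87  86  89  88  84  76  93  99 100  98 101]
[788. 786. 783. 780. 777. 775. 772. 769.] -62.0
372 [235 235 236 235 221 140  85  85  69  52  48  47  53  51  52  56] near [ 59  67  77  87  87  78  87 108 114 116 115 113]
[786. 783. 780. 777. 775. 772. 769. 766.] -149.0
```

```bash
python3 -c "
from rig import *
print(finish_job())"
```

```text
the job is handed in; nothing more can be done
None
```

I walked the griddle back until I felt both far corners bear on the back guard (peak push about 20 N, under the 24 N limit). I then turned the rear knob anticlockwise to its stop, left the other two knobs off, and handed in the job at about 43 s with the arm clear.

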